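Check the whirler's stop button

ROBOT

A 6-joint arm with a two-finger parallel gripper is mounted at the origin on the work surface. World frame = base frame: x ahead of the robot, y to its left, z up, the work surface at z = 0. Lengths are in m, angles in rad, forces in N, time in s.
With the tool pointing down it reaches from about 0.225 to 0.875 m from the base axis. Payload 3.4 kg.
Tool frame: the origin (TCP) lies between the finger pads; the fingertips stand 8 mm ahead of it and the grasp point (between the pads) lies 11 mm behind it; z points along the fingers, y is the line along which they close (so a half turn about z gives the same grasp; the last joint's range is limited). The gripper opens to 85 mm and grips with 20 to 120 N. Pads are 22 mm wide; open, the fingers measure 114 mm over their backs; the gripper's body (76 mm by 85 mm) begins 54 mm behind the grasp point. The pads swing forward as they close: fully open they stand 13 mm farther back than shut.
Start: joints at [1.222, 0.276, 1.505, -0, 1.361, -0.121], TCP at [0.13, 0.56, 0.213] pointing down, gripper open.
Joint ranges: [-2.89, 2.89], [-0.75, 2.08], [0.22, 2.7], [-1.18, 4.32], [0.11, 2.71], [-2.7, 2.7]. Speed limits (rad/s): [2.57, 2.57, 3.14, 3.14, 3.14, 3.14].

INTERFACE

Orientations are given as a unit quaternion [w, x, y, z].
In Python, from rig import manip gives the robot as it stands.
- The arm moves only by the tool move_arm, never from a script. Its argument "deltas" is a list that holds one entry, the list of rows, each a list of 5 numbers: the shift along the tool's x, y, z normalised to -1 to 1, where 1 is 80 cm, then the turn about the tool's z normalised to -1 to 1, where 1 is 120 degrees, then the closure, from -1 (fully open) to 1 (shut). In form: [[[tx, ty, tz, twist, grip], ...]]. A call has 1 to 12 rows; each row is the pose to reach, as a shift and turn from the pose commanded when the call began, along the tool's axes at that moment; what a row does not reach only later rows make up. A row lasts 1/10 s, in which the tool goes at most 50 mm and 8.59 degrees, less where a joint would pass 70% of its speed; a pose out of reach is approached as far as the arm can. A call with a number of a shift or a turn outside -1 to 1 is refused whole. A call with a gripper value outside its range is refused whole. The fingers move at their own pace and stop on an object; "squeeze" is the grip in N (left out, the last holds). Time passes only in rows, so rows that repeat a pose let the fingers close. It gives the time, the measured TCP pose, the force, the opening and the grip force at its end, in the units of the state.
- manip.get_state(): the state, without advancing time (a new reading comes with each control period).
- manip.get_image(name): name is "scene" or "top" or "wrist"; returns the picture (384x512x3 uint8, red, green, blue); there is no depth.
- manip.camera_params(name): a dict with "fx", "fy", "cx", "cy" (pixels), "dist" ([k1, k2, p1, p2, k3] as OpenCV has them; the pictures are not rectified), "R" (3x3) and "t" (3): a world point X has camera coordinates R X + t; the wrist camera has in their place "tool_from_camera" (4x4, takes a point from camera to tool coordinates, whose origin is the TCP and whose axes are the flange's). Camera axes: x right, y down, z forward; pixel columns grow to the right and rows downward; lengths in m; the calibration is good to about 2 mm. A picture is of the moment at which its call begins: read the wrist's pose just before it. camera_params takes no time and is no camera call.
- manip.sign_off(): hands the job in; it is judged then, once.
The state is a dict: "clock": time; "qpos": joint angles; "qd": joint speeds; "effort": joint torques, N m; "position": TCP position; "ee_rot": TCP orientation; "contact_force": force on the tool from outside, world axes, zero at the start; "moment": the same for the moment, N m; "width": finger opening in m; "gripper_force": force on a finger pad.
Only numpy, scipy, OpenCV 4.12 (cv2) and the standard library are available. Lean on these libraries where they do the work, as an engineer would, in place of code of your own. Each camera call takes 0.05 s, during which the arm holds its last target. There are 200 camera calls.

TASK

Check the latching stop button of the plaster whirler: push the red mushroom head straight in, all the way, so that it latches, and then push its grip bar round clockwise (seen from above) until the latch lets go and the head springs fully back out and turns back to rest. Use fingertips only, without pinching the bar or leaning hard on it; leave the green start button alone, and do not shift or lift anything else on the bench.

Things in the scene. Friction and masses are not known exactly. Their poses are not given: they have to be found in the camera images.
- stop_press (a joint): how far the red mushroom head is pushed straight down, m: 0 = fully out, 0.011 = fully in (hard stop). A spring pushes it up (3 N out, 6 N in). A hidden catch drops in between 0.008 and 0.009 (passing it slowly takes up to about 10 N) and keeps the head in at 0.007 to 0.0085 when let go. A damper (80 N s/m) slows it: it rises in about 0.5 s
- stop_twist (a joint): how far the head is turned clockwise seen from above, rad: 0 = rest, 1.0 = end stop. A spring (0.015 N m at rest, 0.075 at the end) turns it back to 0. With the head latched in, the catch lets go at about 0.45 to 0.75 and the head springs up by itself if nothing holds it down. White arrows on the dome show this sense
- bar_top (a point): centre of the flat top of the red grip bar across the head, on the head's upright axis; moves with the head. Head out: 128 mm above the work surface. Bar 64 mm long along this point's y, 11 mm thick along x (top 4 mm: 9 mm), standing 24 mm above the middle of the red dome, which is 72 mm across. z is up; at yaw 0, x points away from the robot, y to its left
- push_left (a point): centre of the upright face on the -x side of the bar's +y half, one of the two faces to push on to turn the head clockwise (this one is pushed towards the point's +x); 22 mm from the axis along the bar, 13 mm below the bar's top, moves with the head
- push_right (a point): the same on the +x side of the bar's -y half (pushed towards the point's -x)
- push_faces: the two faces (push_left and push_right) that are pushed to turn the head clockwise, each 25 mm long and 20 mm high, from 6 to 31 mm from the axis; origin on the head's axis, at the box's top with the head out
- back_faces: the two opposite faces of the bar, which a clockwise push never needs to touch; same origin and sizes
- stop_box: yellow box that carries the stop button, 110 x 110 x 60 mm high, fixed to the table, with a black collar 66 mm across and 12 mm high under the red dome; origin at the centre of its underside
- start_box: grey box of the start button, 80 x 80 x 60 mm, fixed; origin at the centre of its underside
- start (a joint): how far the green start button (30 mm across, on top of the grey box, its top 82 mm above the work surface) is pushed in, m: 0 = out, 0.006 = fully in; leave it at 0
- whirler: bench whirler: grey foot, aluminium disc 260 mm across carrying a cream plaster model, 190 mm high in all, fixed beyond the buttons; origin at the centre of its underside
- bowl: bystander: green plastic mixing bowl, 110 mm across, 55 mm high; loose, leave it where it is
- jar: bystander: amber glass jar with a steel lid, 56 mm across, 75 mm high; loose, leave it where it is
- cast: bystander: small cream plaster cast with two ridges, 60 x 40 mm, about 37 mm high; loose, leave it where it is
- brush: bystander: brush lying flat; loose, leave it where it is
- spatula: bystander: spatula lying flat; loose, leave it where it is
- weight: bystander: brass weight, 44 mm across, 35 mm high; loose, leave it where it is
- cup: bystander: white plastic cup, 70 mm across, 80 mm high; loose, leave it where it is
Mind the look-alikes: they are no part of the job. Of the things that look like the stop_box, take the one that is nearest to the robot's base at the start.

How it is judged:
On the way, in this order (a step that is already met when the one before it is completed fails the run):
1. the head is pressed in past its catch (value of joint stop_press above 0.0078 m), for 0.05 s.
2. the head is turned clockwise while in (value of joint stop_twist above 0.3 rad and value of joint stop_press above 0.005 m).
3. the head has sprung back out (value of joint stop_press below 0.0015 m), for 0.1 s.
At the end, for the whole second after the job is handed in: The stop head is fully out (within 1.5 mm) and back at rest (within 0.1 rad), the start button is out and the loose things lie still (value of joint stop_press below 0.0015 m and value of joint stop_twist below 0.1 rad and value of joint start below 0.001 m and linear speed of each of bowl, jar, cast, brush, spatula, weight, cup below 0.02 m/s); the robot touches nothing.
It fails at once if the green start button was pressed (2 mm or more) (value of joint start above 0.002 m).
It fails at once if the bar was pinched: fingers pressed on a pushing face and a back face at once (2 N or more each) (contact force between the fingers and push_faces above 2 N and contact force between the fingers and back_faces above 2 N).
It fails at once if the robot leant on the stop button or its box with more than 45 N (contact force between any of the fingers, the arm and stop_box above 45 N).
It fails at once if a bystander was shifted or lifted by more than 20 mm (distance of any of bowl, jar, cast, brush, spatula, weight, cup from where it was at the start of the episode above 0.02 m).
It also fails if it takes over 42 s, if anything falls off the work surface, if the arm or the gripper's body presses on something with over 40 N, if the wrist force passes 120 N, or if a joint passes its speed limit or range.

## Working session

There is one attempt and no reset: what is moved stays moved. The work goes in short steps, Python scripts to look and compute and a tool call to move; the robot and the scene stay as the last step left them, time stands still between calls to the robot, and variables do not carry over. Pictures are saved under pics/ and viewed, at most 10 in all, crops included, and the job is handed in when it is done.

Besides the shell and the picture viewer there is one more tool, called after "Request:" as name(argument=value, ...), one argument or row to a line, values as JSON. move_arm: Moves the arm, as the interface text tells. Scaled input: -1 to 1 covers 80 cm each way for a shift and 120 degrees each way for a turn. Its arguments: {"type":"object","properties":{"deltas":{"type":"array","items":{"type":"array","items":{"type":"array","items":{"type":"number","minimum":-1,"maximum":1}}}},"squeeze":{"type":"number"}},"required":["deltas"]}

```bash
mkdir -p pics; cat > h.py <<'E'
import numpy as np, cv2
from rig import manip
def save(n,f):
    im=manip.get_image(n); cv2.imwrite(f,im[:,:,::-1]); return im
def ray(n,px,state=None):
    c=manip.camera_params(n); K=np.array([[c['fx'],0,c['cx']],[0,c['fy'],c['cy']],[0,0,1]])
    u=cv2.undistortPoints(np.array(px,float).reshape(-1,1,2),K,np.array(c['dist'],float)).reshape(-1,2)
    d=np.c_[u,np.ones(len(u))]
    if n=='wrist':
        from scipy.spatial.transform import Rotation as Ro
        w,x,y,z=state['ee_rot']; R=Ro.from_quat([x,y,z,w]).as_matrix()
        T=np.array(c['tool_from_camera']); o=R@T[:3,3]+np.array(state['position']); return o,d@(R@T[:3,:3]).T
    R=np.array(c['R']);t=np.array(c['t']); return -R.T@t, d@R
def plane(n,px,z,state=None):
    o,d=ray(n,px,state); return o+d*((z-o[2])/d[:,2])[:,None]
E
python3 - <<'E'
from h import *
a=save('top','pics/top.png');b=save('scene','pics/scene.png')
cv2.imwrite('pics/both.png',cv2.resize(np.vstack([a,b])[:,:,::-1],(400,600)))
s=manip.get_state();print(s)
h=cv2.cvtColor(a,cv2.COLOR_RGB2HSV)
for nm,lo,hi in(('red',(0,140,60),(8,255,255)),('red2',(172,140,60),(179,255,255)),('yel',(20,120,100),(35,255,255))):
    n,l,st,ce=cv2.connectedComponentsWithStats(cv2.inRange(h,lo,hi))
    for i in range(1,n):
        if st[i,4]>60: print(nm,st[i],ce[i],plane('top',[ce[i]],0.1)[0])
E
```

```text
{'clock': 0.1, 'qpos': array([ 1.22200757e+00,  2.76566965e-01,  1.50601315e+00,  6.02444532e-07,
        1.36069008e+00, -1.20960011e-01]), 'qd': array([ 0.00031872, -0.00188917, -0.00240319,  0.00066662,  0.00222666,
       -0.0014334 ]), 'effort': array([ 9.21292740e-04, -4.17699122e+01, -2.46402848e+01, -1.42817780e-04,
        5.95764985e-03, -1.19734401e-05]), 'position': array([0.12968275, 0.55967513, 0.21240351]), 'ee_rot': array([-1.95485916e-04,  1.13668187e-01,  9.93518414e-01, -8.15672737e-04]), 'contact_force': array([-0.14319413,  0.0951214 , -0.05344454]), 'moment': array([-0.0468084 ,  0.02526098,  0.00439463]), 'gripper_force': 0.0, 'width': 0.08555971556704803}
red [171 143  24  21 300] [182.76666667 152.71666667] [0.75163205 0.22950569 0.1       ]
red [342 149  23  22 287] [351.85714286 159.62020906] [ 0.73441017 -0.29887217  0.1       ]
red [304 227  23  22 318] [314.41509434 237.89308176] [ 0.49072063 -0.17611196  0.1       ]
yel [163 135  48  47 788] [189.09263959 160.39593909] [0.72691118 0.20842688 0.1       ]
yel [327 142  44  44 788] [345.77030457 166.7106599 ] [ 0.71126345 -0.27861625  0.1       ]
yel [289 216  47  46 795] [310.85408805 239.39371069] [ 0.486214   -0.16534256  0.1       ]
yel [246 252  12  13 121] [251.6446281  258.14876033] [0.42991022 0.01079784 0.1       ]
```

View pics/top.png

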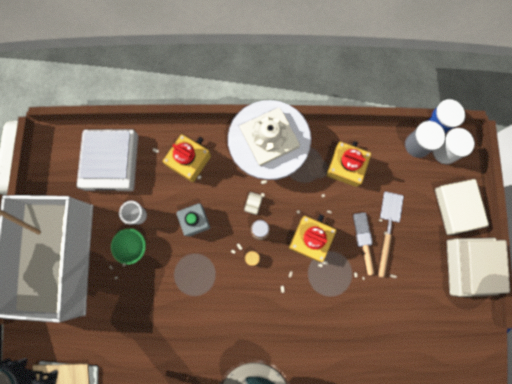

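View pics/scene.png

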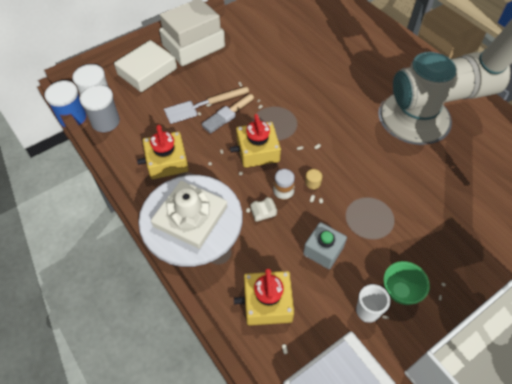

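Three yellow stop boxes carry red heads: top pixels (183,153), (352,160) and (314,238), with ranges of about 0.79, 0.79 and 0.52 m. The one at (314,238), at about (0.49,-0.18), is nearest to the base, so it is the target. I'll confirm it in a crop and work out the approach.

```bash
python3 - <<'E'
from h import *
a=cv2.imread('pics/top.png')[190:290,260:400];b=cv2.imread('pics/scene.png')[90:190,190:330]
cv2.imwrite('pics/crop.png',cv2.resize(np.hstack([a,b]),None,fx=2.8,fy=2.8,interpolation=cv2.INTER_CUBIC))
s=manip.get_state();print(np.round(manip.camera_params('wrist')['tool_from_camera'],3), manip.camera_params('wrist')['fx'])
from scipy.spatial.transform import Rotation as Ro
w,x,y,z=s['ee_rot'];R=Ro.from_quat([x,y,z,w]).as_matrix();print(R.round(3))
print((R.T@(np.array([.48,-.17,.30])-s['position'])/.8).round(3))
p=plane('top',[[310.9,239.4],[190,160],[346,167],[190,219],[260,229],[252,258],[255,203],[132,212],[128,247],[363,230]],0.06);print(p.round(3))
E
```

```text
[[-0.001 -0.952 -0.307  0.079]
 [ 1.    -0.001 -0.    -0.   ]
 [-0.    -0.307  0.952 -0.16 ]
 [ 0.     0.     0.     1.   ]] 294.54203188890534
[[-0.974  0.226 -0.001]
 [ 0.226  0.974 -0.002]
 [ 0.    -0.002 -1.   ]]
[-0.633 -0.79  -0.108]
[[ 0.489 -0.171  0.06 ]
 [ 0.739  0.213  0.06 ]
 [ 0.721 -0.289  0.06 ]
 [ 0.549  0.205  0.06 ]
 [ 0.52  -0.013  0.06 ]
 [ 0.431  0.01   0.06 ]
 [ 0.601  0.003  0.06 ]
 [ 0.569  0.391  0.06 ]
 [ 0.459  0.397  0.06 ]
 [ 0.518 -0.336  0.06 ]]
```

View pics/crop.png

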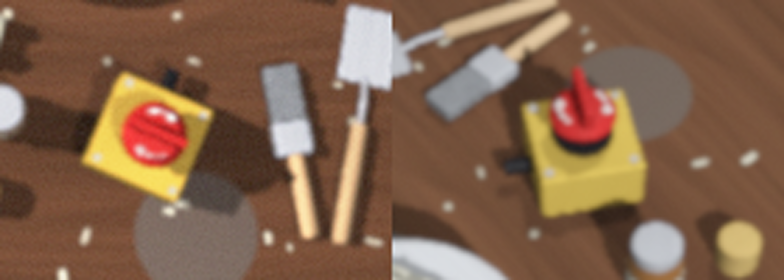

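The crop confirms the target: its box is at crop pixel (150,135), next to the brush, and no other stop box is nearer. Its bar slants about -28° in yaw. I'll swing over it for a wrist view.

Request:
move_arm(
  deltas=[
    [[0,0,-0.06,0,-1],[0,0,-0.11,0,-1],[-0.58,-0.795,-0.11,0,-1],[-0.58,-0.795,-0.11,0,-1],[-0.58,-0.795,-0.11,0,-1],[-0.58,-0.795,-0.11,0,-1],[-0.58,-0.795,-0.11,0,-1],[-0.58,-0.795,-0.11,0,-1],[-0.58,-0.795,-0.11,0,-1],[-0.58,-0.795,-0.11,0,-1],[-0.58,-0.795,-0.11,0,-1],[-0.58,-0.795,-0.11,0,-1]],
  ],
)

```text
clock: 1.3
position: [0.3257, 0.0983, 0.3012]
ee_rot: [0.0, 0.114, 0.994, 0.0]
contact_force: [0.4, 1.2, 0.4]
width: 0.0854
gripper_force: 0.0
```

Request:
move_arm(
  deltas=[
    [[-0.21,-0.28,0,0,-1],[-0.21,-0.28,0,0,-1],[-0.21,-0.28,0,0,-1],[-0.21,-0.28,0,0,-1],[-0.21,-0.28,0,0,-1],[-0.21,-0.28,0,0,-1],[-0.21,-0.28,0,0,-1],[-0.21,-0.28,0,0,-1],[-0.21,-0.28,0,0,-1]],
  ],
)

```text
clock: 2.2
position: [0.4382, -0.155, 0.301]
ee_rot: [-0.0, 0.113, 0.994, 0.0]
contact_force: [-0.8, -0.2, 0.4]
width: 0.0854
gripper_force: 0.0
```

```bash
python3 - <<'E'
from h import *
s=manip.get_state();im=save('wrist','pics/w1.png');print(s['position'],s['ee_rot'],s['qpos'].round(2))
E
```

```text
[ 0.43817667 -0.15500129  0.30096623] [-4.46651055e-04  1.13327530e-01  9.93557467e-01  4.80553381e-04] [-0.49  0.07  1.55  0.    1.52 -1.83]
```

View pics/w1.png

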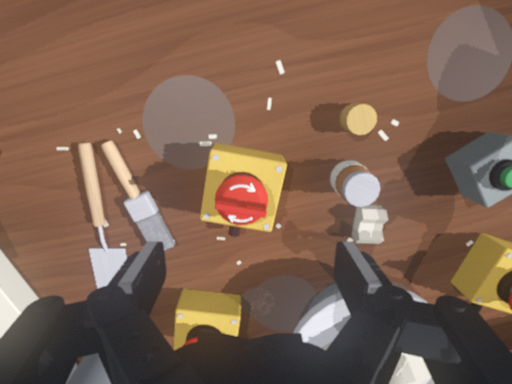

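The wrist view shows the target head at (242,200) and its bar running nearly horizontally in the picture. I'll enlarge it to measure the bar.

```bash
python3 - <<'E'
from h import *
im=cv2.imread('pics/w1.png')[160:240,195:295]
cv2.imwrite('pics/w1c.png',cv2.resize(im,None,fx=7,fy=7,interpolation=cv2.INTER_CUBIC))
E
```

```text
(no output)
```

View pics/w1c.png

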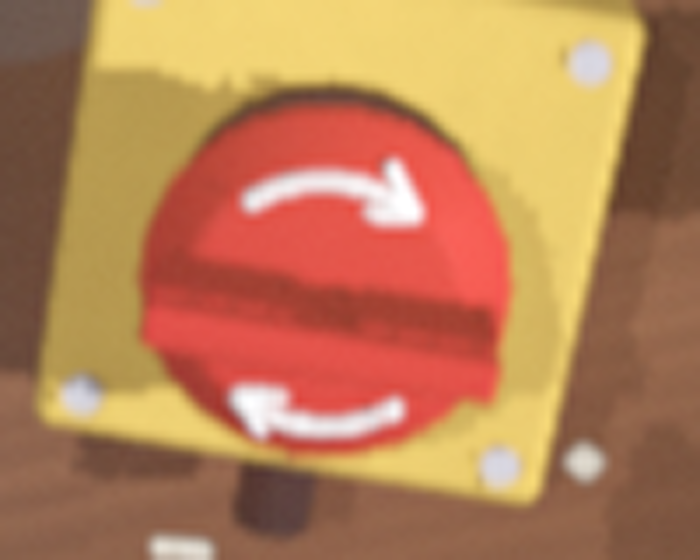

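```bash
cat >> h.py <<'E'
def barfit(A,B,s,z=.128):
    p=plane('wrist',[A,B],z,s); c=p.mean(0); d=p[1]-p[0]; d=d if d[1]>0 else -d
    return c,np.linalg.norm(d),np.degrees(np.arctan2(-d[0],d[1])),p
def rel(P,s):
    from scipy.spatial.transform import Rotation as Ro
    w,x,y,z=s['ee_rot'];R=Ro.from_quat([x,y,z,w]).as_matrix()
    return R.T@(np.array(P)-s['position']), np.degrees(np.arctan2(-R[0,1],R[1,1]))
E
python3 - <<'E'
from h import *
s=manip.get_state()
f=lambda x,y:(x/7-.43+195,y/7-.43+160)
c,L,yaw,p=barfit(f(145,322),f(496,377),s);print(c,L,yaw,rel(c,s))
k=plane('wrist',[f(45,418),f(530,500),f(645,30),f(105,-8)],.06,s);print(k.round(4),k.mean(0),[np.linalg.norm(k[i]-k[i-1]) for i in range(4)])
print(plane('wrist',[f(325,285)],.095,s))
E
```

```text
[ 0.49145421 -0.17870285  0.128     ] 0.06196445311144974 -22.647167095826692 (array([-0.05730366, -0.01140569,  0.17318543]), np.float64(-12.98380225555835))
[[ 0.52   -0.248   0.06  ]
 [ 0.5621 -0.1515  0.06  ]
 [ 0.4658 -0.108   0.06  ]
 [ 0.434  -0.211   0.06  ]] [ 0.49545899 -0.17961936  0.06      ] [np.float64(0.09363658624046403), np.float64(0.10519863561898894), np.float64(0.1056744078392132), np.float64(0.10782055640939368)]
[[ 0.49166876 -0.17898459  0.095     ]]
```

Request:
move_arm(
  deltas=[
    [[-0.072,-0.014,0.0,0.04,1],[-0.072,-0.014,0.05,0.08,1],[-0.072,-0.014,0.1,0.08,1],[-0.072,-0.014,0.14,0.08,1],[-0.072,-0.014,0.17,0.08,1],[-0.072,-0.014,0.17,0.08,1],[-0.072,-0.014,0.17,0.08,1],[-0.072,-0.014,0.17,0.08,1],[-0.072,-0.014,0.17,0.08,1]],
  ],
  squeeze=20,
)

```text
clock: 3.15
position: [0.4935, -0.1802, 0.1671]
ee_rot: [0.002, 0.196, 0.981, -0.0]
contact_force: [0.3, 0.0, 0.5]
width: 0.0003
gripper_force: 0.0
```

```bash
python3 - <<'E'
from h import *
s=manip.get_state();print(s['position'],s['width'],rel([.4917,-.179,.128],s),s['qpos'].round(2))
im=manip.get_image('wrist');b=manip.get_image('scene')[60:180,190:350]
o=np.vstack([cv2.resize(im,(600,450)),cv2.resize(b,(600,450))]);o=np.hstack([cv2.resize(im,(400,300)),cv2.resize(b,(400,300))])
cv2.imwrite('pics/w2.png',o[:,:,::-1])
E
```

```text
[ 0.49345481 -0.18023309  0.16706621] 0.00029589342894991837 (array([0.00223718, 0.00047131, 0.03905818]), np.float64(-22.62688945924516)) [-0.48  0.23  1.69  0.    1.22 -1.66]
```

View pics/w2.png

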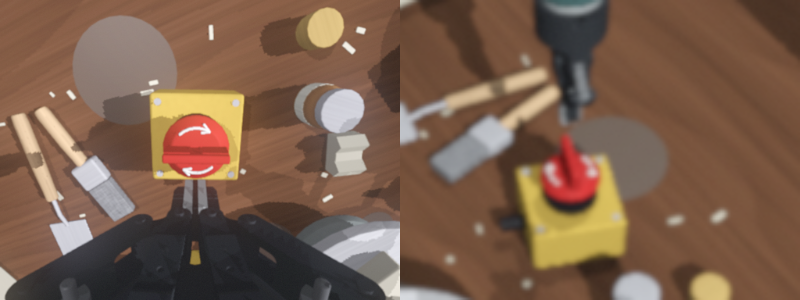

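The bar is level in the wrist view at (197,155) and the shut fingertips are above it. Now I'll press.

Request:
move_arm(
  deltas=[
    [[0.003,0,0.015,0,1],[0.003,0,0.025,0,1],[0.003,0,0.032,0,1],[0.003,0,0.036,0,1],[0.003,0,0.039,0,1],[0.003,0,0.042,0,1],[0.003,0,0.045,0,1],[0.003,0,0.045,0,1]],
  ],
)

```text
clock: 4.05
position: [0.4901, -0.179, 0.1289]
ee_rot: [-0.0, 0.196, 0.981, 0.0]
contact_force: [-0.1, -0.4, -1.3]
width: -0.0
gripper_force: 0.0
```

Request:
move_arm(
  deltas=[
    [[0,0,0.002,0,1],[0,0,0.004,0,1],[0,0,0.004,0,1]],
  ],
)

```text
clock: 4.35
position: [0.49, -0.1789, 0.1258]
ee_rot: [-0.0, 0.196, 0.981, 0.0]
contact_force: [-0.9, -0.5, 0.3]
width: -0.0001
gripper_force: 0.0
```

```bash
python3 - <<'E'
from h import *
s=manip.get_state();print(s['position'],s['contact_force'],rel([.4917,-.179,.128],s))
im=manip.get_image('wrist')[60:300,120:400];b=manip.get_image('scene')[80:180,200:320]
o=np.hstack([cv2.resize(im,(400,340)),cv2.resize(b,(400,340),interpolation=cv2.INTER_CUBIC)])
cv2.imwrite('pics/w3.png',o[:,:,::-1])
E
```

```text
[ 0.4900395  -0.178932    0.12580931] [-0.85721472 -0.48507813  0.32856494] (array([-0.00155793,  0.00057703, -0.0021911 ]), np.float64(-22.65146223007687))
```

View pics/w3.png

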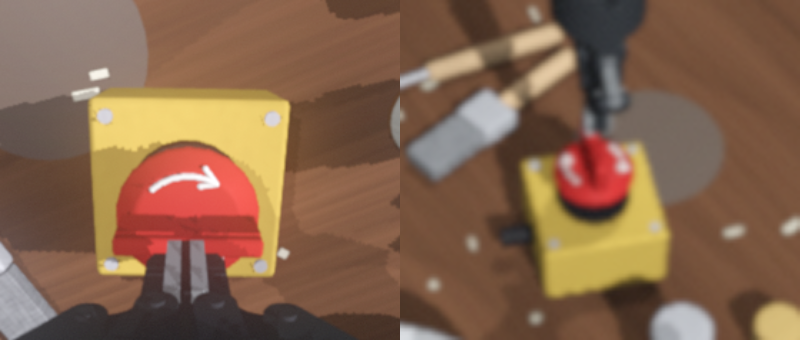

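```bash
python3 - <<'E'
from h import *
s=manip.get_state();c=manip.camera_params('wrist');T=np.linalg.inv(np.array(c['tool_from_camera']))
K=np.array([[c['fx'],0,c['cx']],[0,c['fy'],c['cy']],[0,0,1.]])
P=np.array([[x,0,z] for x in(-.011,0,.011) for z in(-.005,0,.008)]+[rel([.4917,-.179,z],s)[0] for z in(.128,.118)])
q=(T[:3,:3]@P.T).T+T[:3,3]
print(np.c_[P,cv2.projectPoints(q,np.zeros(3),np.zeros(3),K,np.array(c['dist']))[0][:,0]].round(3))
# bar ends observed in crop, light strip (113..263, 236..252)
f=lambda x,y:(x*.7+120,y*240/340+60)
for z in(.128,.118):
    cc,L,yaw,p=barfit(f(113,245),f(263,245),s,z);print(z,cc,L,yaw)
im=cv2.imread('pics/w3.png')
E
```

```text
[[-1.10000e-02  0.00000e+00 -5.00000e-03  2.50224e+02  2.50697e+02]
 [-1.10000e-02  0.00000e+00  0.00000e+00  2.50203e+02  2.46528e+02]
 [-1.10000e-02  0.00000e+00  8.00000e-03  2.50172e+02  2.40290e+02]
 [ 0.00000e+00  0.00000e+00 -5.00000e-03  2.50220e+02  2.34100e+02]
 [ 0.00000e+00  0.00000e+00  0.00000e+00  2.50199e+02  2.30287e+02]
 [ 0.00000e+00  0.00000e+00  8.00000e-03  2.50167e+02  2.24593e+02]
 [ 1.10000e-02  0.00000e+00 -5.00000e-03  2.50215e+02  2.16798e+02]
 [ 1.10000e-02  0.00000e+00  0.00000e+00  2.50194e+02  2.13379e+02]
 [ 1.10000e-02  0.00000e+00  8.00000e-03  2.50162e+02  2.08281e+02]
 [-1.00000e-03  1.00000e-03 -2.00000e-03  2.51231e+02  2.33947e+02]
 [-1.00000e-03  1.00000e-03  8.00000e-03  2.51138e+02  2.26660e+02]]
0.128 [ 0.49121115 -0.17855085  0.128     ] 0.06258185814713031 -22.72438698709265
0.118 [ 0.49589247 -0.18042057  0.118     ] 0.06653545814172333 -22.724386987092657
```

The bar still measures at z≈0.128, so the tips haven't touched it and must end higher than I assumed. I'll feel my way down.

Request:
move_arm(
  deltas=[
    [[-0.0015,0,0.002,0,1],[-0.0015,0,0.004,0,1],[-0.0015,0,0.004,0,1]],
  ],
)

```text
clock: 4.75
position: [0.4911, -0.1794, 0.1225]
ee_rot: [-0.0, 0.196, 0.981, 0.0]
contact_force: [-0.3, -0.5, -0.7]
width: -0.0001
gripper_force: 0.0
```

Request:
move_arm(
  deltas=[
    [[0,0,0.002,0,1],[0,0,0.004,0,1],[0,0,0.004,0,1]],
  ],
)

```text
clock: 5.05
position: [0.4911, -0.1794, 0.1193]
ee_rot: [-0.0, 0.196, 0.981, 0.0]
contact_force: [-0.9, -0.6, -0.2]
width: -0.0001
gripper_force: 0.0
```

```bash
python3 - <<'E'
from h import *
s=manip.get_state();print(s['position'],s['width'])
im=manip.get_image('wrist')[150:290,180:320];b=manip.get_image('scene')[85:165,215:295]
o=np.hstack([cv2.resize(im,(400,400),interpolation=cv2.INTER_CUBIC),cv2.resize(b,(400,400),interpolation=cv2.INTER_CUBIC)])
cv2.imwrite('pics/w4.png',o[:,:,::-1])
c=manip.camera_params('scene');K=np.array([[c['fx'],0,c['cx']],[0,c['fy'],c['cy']],[0,0,1.]])
P=np.array([[.4911,-.1794,z] for z in(.111,.119,.128,.14)])
q=cv2.projectPoints(P,cv2.Rodrigues(np.array(c['R']))[0],np.array(c['t']),K,np.array(c['dist']))[0][:,0]
print(((q-[215,85])*5+[400,0]).round(1))
E
```

```text
[ 0.49107229 -0.17936689  0.11928674] -8.864876451613187e-05
[[620.1 200.9]
 [620.2 191.3]
 [620.3 180.5]
 [620.4 165.9]]
```

View pics/w4.png

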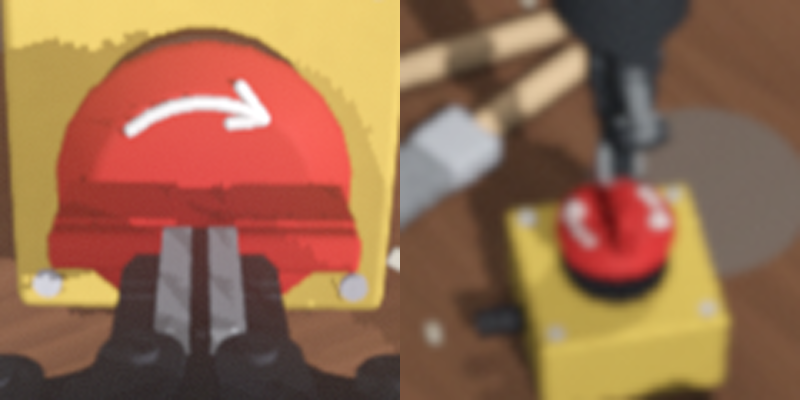

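The tips sit at row 230 in the wrist view, which corresponds to roughly 2 cm above nominal. The head at (205,160) is still out. I'll keep feeling down.

Request:
move_arm(
  deltas=[
    [[0,0,0.002,0,1],[0,0,0.004,0,1],[0,0,0.004,0,1]],
  ],
)

```text
clock: 5.45
position: [0.4911, -0.1794, 0.1161]
ee_rot: [-0.0, 0.196, 0.981, 0.0]
contact_force: [0.5, -0.2, -0.6]
width: 0.0001
gripper_force: 0.0
```

Request:
move_arm(
  deltas=[
    [[0,0,0.002,0,1],[0,0,0.004,0,1],[0,0,0.004,0,1]],
  ],
)

```text
clock: 5.75
position: [0.4911, -0.1794, 0.1129]
ee_rot: [-0.0, 0.196, 0.981, 0.0]
contact_force: [0.1, -1.1, 0.8]
width: -0.0002
gripper_force: 0.0
```

Request:
move_arm(
  deltas=[
    [[0,0,0.002,0,1],[0,0,0.004,0,1],[0,0,0.004,0,1]],
  ],
)

```text
clock: 6.05
position: [0.4914, -0.1795, 0.11]
ee_rot: [0.0, 0.196, 0.981, 0.0]
contact_force: [-0.4, 0.1, 0.8]
width: 0.0
gripper_force: 0.0
```

Request:
move_arm(
  deltas=[
    [[0,0,0.001,0,1],[0,0,0.002,0,1],[0,0,0.003,0,1],[0,0,0.003,0,1]],
  ],
)

```text
clock: 6.45
position: [0.4915, -0.1796, 0.108]
ee_rot: [0.0, 0.196, 0.981, -0.0]
contact_force: [-0.1, 0.3, 3.9]
width: 0.0
gripper_force: 2.1
```

```bash
python3 - <<'E'
from h import *
s=manip.get_state();print(s['position'],s['contact_force'],s['moment'],s['effort'].round(1))
im=manip.get_image('wrist')[150:290,180:320];b=manip.get_image('scene')[85:165,215:295]
o=np.hstack([cv2.resize(im,(400,400),interpolation=cv2.INTER_CUBIC),cv2.resize(b,(400,400),interpolation=cv2.INTER_CUBIC)])
cv2.imwrite('pics/w5.png',o[:,:,::-1])
E
```

```text
[ 0.49154033 -0.17961453  0.1079983 ] [-0.14628589  0.31305247  3.94543461] [-0.00838421  0.06269294 -0.02719151] [ -0.  -36.4 -20.    0.   -0.2   0. ]
```

View pics/w5.png

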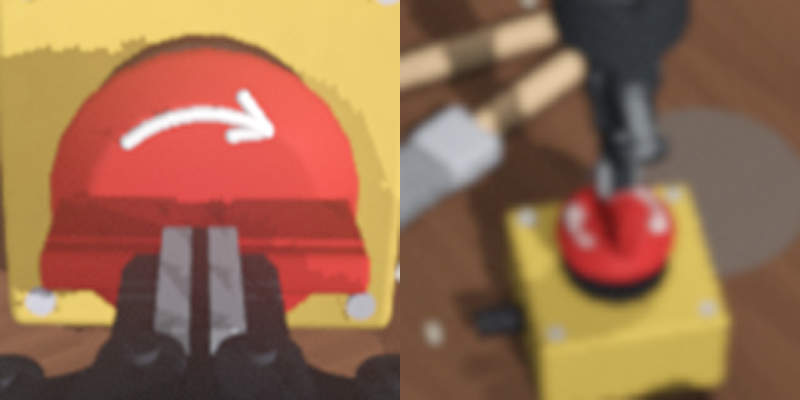

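Contact came at TCP z ≈ 0.1095 with 3.9 N, and the tips are on the bar at (200,232). Pressing further now.

Request:
move_arm(
  deltas=[
    [[0,0,0.002,0,1],[0,0,0.004,0,1],[0,0,0.006,0,1],[0,0,0.008,0,1],[0,0,0.008,0,1]],
  ],
)

```text
clock: 7.05
position: [0.4915, -0.1796, 0.1014]
ee_rot: [0.0, 0.196, 0.981, -0.0]
contact_force: [-0.1, -0.2, 5.2]
width: -0.0003
gripper_force: 2.6
```

Request:
move_arm(
  deltas=[
    [[0,0,0.0015,0,1],[0,0,0.003,0,1],[0,0,0.003,0,1]],
  ],
)

```text
clock: 7.35
position: [0.4915, -0.1796, 0.0991]
ee_rot: [0.0, 0.196, 0.981, -0.0]
contact_force: [-1.2, 1.2, 6.1]
width: -0.0001
gripper_force: 2.9
```

Request:
move_arm(
  deltas=[
    [[0,0,0.001,0,1],[0,0,0.002,0,1],[0,0,0.002,0,1]],
  ],
)

```text
clock: 7.65
position: [0.4918, -0.1798, 0.0988]
ee_rot: [0.001, 0.196, 0.981, -0.0]
contact_force: [-2.0, 1.0, 12.9]
width: 0.0001
gripper_force: 6.3
```

The head is on its hard stop at z ≈ 0.0988. Next I lift, move beside push_left (tool +x, +y) and go down.

Request:
move_arm(
  deltas=[
    [[0,0,-0.01,0,1],[0,0,-0.03,0,1],[0,0,-0.045,0,1],[0.02,0.015,-0.045,0,1],[0.035,0.0275,-0.045,0,1],[0.035,0.0275,-0.03,0,1],[0.035,0.0275,-0.01,0,1],[0.035,0.0275,0.0075,0,1],[0.035,0.0275,0.0075,0,1],[0.035,0.0275,0.0075,0,1]],
  ],
)

```text
clock: 8.65
position: [0.4737, -0.1484, 0.0904]
ee_rot: [-0.001, 0.196, 0.981, 0.0]
contact_force: [1.0, -0.2, -0.1]
width: 0.0001
gripper_force: 0.0
```

```bash
python3 - <<'E'
from h import *
s=manip.get_state();print(s['position'],s['contact_force'],rel([.4917,-.1795,.12],s))
im=manip.get_image('wrist')[130:290,170:330];b=manip.get_image('scene')[85:165,215:295]
o=np.hstack([cv2.resize(im,(400,400),interpolation=cv2.INTER_CUBIC),cv2.resize(b,(400,400),interpolation=cv2.INTER_CUBIC)])
cv2.imwrite('pics/w6.png',o[:,:,::-1])
E
```

```text
[ 0.47372379 -0.14842368  0.09044384] [ 0.97781355 -0.16372952 -0.13800442] (array([-0.02851488, -0.02176127, -0.02959387]), np.float64(-22.642665823471937))
```

View pics/w6.png

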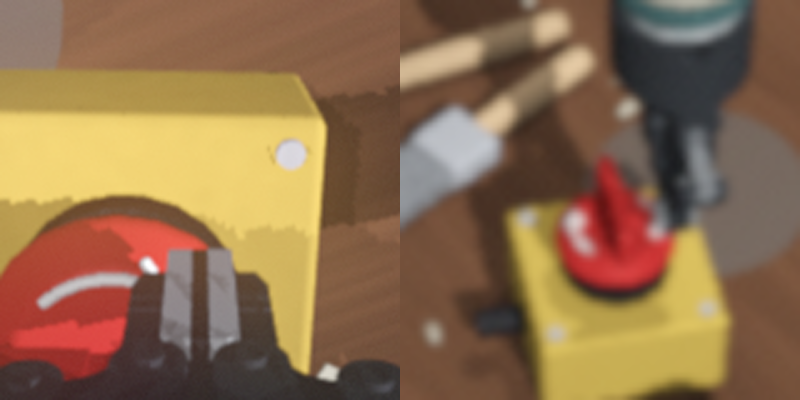

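The head stayed latched: the dome is lower and the tip at (200,255) sits clear beside the bar. Now I'll push round along an arc about the axis.

Request:
move_arm(
  deltas=[
    [[-0.008,0,0,0,1],[-0.015,0,0,0,1],[-0.0194,0.003,0,0.072,1],[-0.0194,0.003,0,0.072,1],[-0.024,0.0051,0,0.143,1],[-0.029,0.0065,0,0.215,1],[-0.029,0.0065,0,0.215,1],[-0.0341,0.0071,0,0.287,1],[-0.0341,0.0071,0,0.287,1]],
  ],
)

```text
clock: 9.65
position: [0.5016, -0.1537, 0.0913]
ee_rot: [0.0, 0.476, 0.88, 0.0]
contact_force: [-1.0, 0.6, 0.4]
width: -0.0001
gripper_force: 0.3
```

Request:
move_arm(
  deltas=[
    [[-0.0044,0.0028,0,0.072,1],[-0.0044,0.0028,0,0.072,1],[-0.0074,0.0042,0,0.12,1],[-0.0074,0.0042,0,0.12,1]],
  ],
)

```text
clock: 10.05
position: [0.5071, -0.1565, 0.0912]
ee_rot: [-0.0, 0.582, 0.813, 0.0]
contact_force: [-1.4, 2.5, 2.8]
width: -0.0002
gripper_force: 1.2
```

```bash
python3 - <<'E'
from h import *
s=manip.get_state();print(s['position'],s['contact_force'],s['moment'],rel([.4917,-.1795,.12],s))
im=manip.get_image('wrist')[130:290,130:330];b=manip.get_image('scene')[85:165,215:295]
o=np.hstack([cv2.resize(im,(400,320),interpolation=cv2.INTER_CUBIC),cv2.resize(b,(400,320),interpolation=cv2.INTER_CUBIC)])
cv2.imwrite('pics/w7.png',o[:,:,::-1])
E
```

```text
[ 0.50712432 -0.15647819  0.09121433] [-1.41276123  2.54696952  2.7892702 ] [0.36571777 0.09461876 0.06453882] (array([-0.0167832 , -0.02203418, -0.02879839]), np.float64(-71.14666371737707))
```

View pics/w7.png

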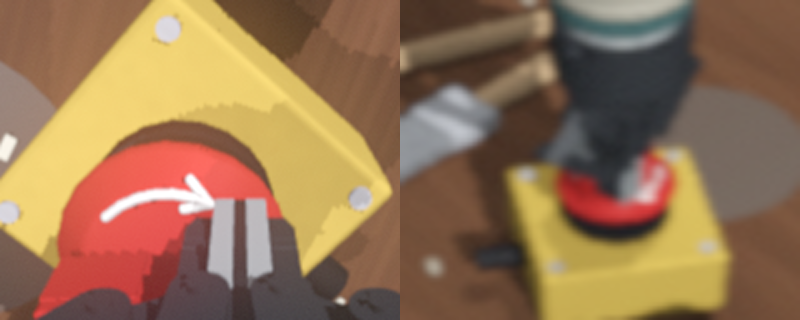

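The 2.8 N lift on the tip suggests the head has sprung up. The tip at (240,205) is beside the bar. Backing off and lifting.

Request:
move_arm(
  deltas=[
    [[0.01,0,-0.005,0,1],[0.02,0,-0.03,0,1],[0.02,0,-0.08,0,1],[0.02,0,-0.14,0,1],[0.05,0,-0.2,0,1],[0.05,0,-0.25,0,1],[0.05,0,-0.25,0,1],[0.05,0,-0.25,0,1],[0.05,0,-0.25,0,1],[0.05,0,-0.25,0,1]],
  ],
)

```text
clock: 11.15
position: [0.4938, -0.1187, 0.2894]
ee_rot: [-0.002, 0.584, 0.812, -0.0]
contact_force: [-0.1, 0.2, -0.2]
width: -0.0004
gripper_force: 0.0
```

```bash
python3 - <<'E'
from h import *
s=manip.get_state();print(s['clock'],s['position'],s['contact_force'])
a=cv2.imread('pics/scene.png')[:,:,::-1];b=manip.get_image('scene');t=manip.get_image('top');t0=cv2.imread('pics/top.png')[:,:,::-1]
def red(im,x0,x1,y0,y1):
    h=cv2.cvtColor(np.ascontiguousarray(im),cv2.COLOR_RGB2HSV);m=cv2.inRange(h,(0,140,60),(8,255,255))|cv2.inRange(h,(172,140,60),(179,255,255))
    m=m[y0:y1,x0:x1];ys,xs=np.nonzero(m);return m,len(xs),xs.mean()+x0,ys.mean()+y0,xs.min()+x0,xs.max()+x0,ys.min()+y0,ys.max()+y0
A=red(a,220,300,100,180);B=red(b,220,300,100,180);print(A[1:],B[1:],((A[0]>0)!=(B[0]>0)).sum())
A=red(t0,290,340,215,262);B=red(t,290,340,215,262);print(A[1:],B[1:],((A[0]>0)!=(B[0]>0)).sum())
d=np.abs(a.astype(int)-b)[95:180,225:290].mean();print('diff',d)
# bystander change in scene image
print('by',{n:np.abs(a.astype(int)-b)[y-14:y+14,x-14:x+14].mean().round(1) for n,(x,y) in dict(jar=(284,184),cast=(262,210),weight=(314,179),brush=(228,114),bowl=(406,283),cup=(373,303),start=(326,240)).items()})
E
```

```text
11.15 [ 0.49380116 -0.11874957  0.28943333] [-0.0903172   0.24616313 -0.17764002]
(340, np.float64(257.4470588235294), np.float64(130.13823529411764), np.int64(247), np.int64(269), np.int64(113), np.int64(141)) (337, np.float64(257.4124629080119), np.float64(130.11572700296736), np.int64(247), np.int64(269), np.int64(113), np.int64(141)) 3
(323, np.float64(314.45820433436535), np.float64(237.89783281733747), np.int64(304), np.int64(326), np.int64(227), np.int64(248)) (36, np.float64(322.3333333333333), np.float64(243.05555555555554), np.int64(319), np.int64(326), np.int64(239), np.int64(247)) 289
diff 1.5766515837104071
by {'jar': np.float64(1.8), 'cast': np.float64(1.9), 'weight': np.float64(1.5), 'brush': np.float64(1.7), 'bowl': np.float64(1.3), 'cup': np.float64(2.0), 'start': np.float64(10.9)}
```

In the scene view the red head matches the starting picture to within 3 mask pixels, so it is out and back at rest. The bystanders are unchanged; the change at the start button is likely the arm's shadow, since the arm never went near it.

```bash
python3 -c "
from rig import manip
print(manip.sign_off())"
```

```text
the job is handed in; nothing more can be done
None
```

The stop head was pressed to its hard stop and latched, then turned clockwise until it released; in the scene view it is fully out and back at rest, and I handed the job in at about 11 s (no verdict was returned; I viewed 11 pictures, one over the limit of 10).

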